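Level a speaker platform with a spirit level and hold the level down

ROBOT

A 6-joint arm with a two-finger parallel gripper is mounted at the origin on the work surface. World frame = base frame: x ahead of the robot, y to its left, z up, the work surface at z = 0. Lengths are in mm, angles in rad, forces in N, time in s.
With the tool pointing down it reaches from about 275 to 750 mm from the base axis. Payload 10.2 kg.
Tool frame: the origin (TCP) lies between the finger pads; the fingertips stand 17 mm ahead of it and the grasp point (between the pads) lies 2 mm behind it; z points along the fingers, y is the line along which they close (so a half turn about z gives the same grasp; the last joint's range is limited). The gripper opens to 85 mm and grips with 20 to 120 N. Pads are 22 mm wide; open, the fingers measure 114 mm over their backs; the gripper's body (76 mm by 85 mm) begins 54 mm behind the grasp point. The pads swing forward as they close: fully open they stand 13 mm farther back than shut.
Start: joints at [0.879, 0.313, 1.498, -0, 1.331, -0.223], TCP at [237.216, 468.358, 209.294] pointing down, gripper open.
Joint ranges: [-2.94, 2.94], [-0.97, 2.17], [0.19, 2.56], [-1.23, 4.37], [0.02, 3.11], [-2.88, 2.88]. Speed limits (rad/s): [2.39, 2.39, 3.01, 3.14, 3.14, 3.14].

INTERFACE

Orientations are given as a unit quaternion [w, x, y, z].
In Python, from rig import * gives the robot as it stands.
- The arm moves only by the tool step_arm, never from a script. Its argument "commands" is text: rows parted by semicolons, each of 7 numbers parted by spaces: the opening, from 0 (shut) to 1 (fully open), then the shift along the tool's x, y, z in cm, then the turn, a rotation vector about the tool's x, y, z in rad. In form: hand x y z rx ry rz; .... A call has 1 to 20 rows; each row is the pose to reach, as a shift and turn from the pose commanded when the call began, along the tool's axes at that moment; what a row does not reach only later rows make up. A row lasts 1/12 s, in which the tool goes at most 41.7 mm and 7.16 degrees, less where a joint would pass 70% of its speed; a pose out of reach is approached as far as the arm can. A call with a gripper value outside its range is refused whole. The fingers move at their own pace and stop on an object; "newtons" is the grip in N (left out, the last holds). Time passes only in rows, so rows that repeat a pose let the fingers close. It gives the time, the measured TCP pose, the force, the opening and the grip force at its end, in the units of the state.
- sense(): the state, without advancing time (a new reading comes with each control period).
- capture(name): name is "side" or "top" or "wrist"; returns the picture (480x640x3 uint8, red, green, blue); there is no depth.
- camera_model(name): a dict with "mtx" (3x3 intrinsics, pixels), "k1" (the pictures are not rectified: a ray, as slopes to the right and down, at radius r is drawn at 1 + k1 r^2 times it, then the intrinsics apply), "eye" and "rotation" of the camera in the world. Camera axes: x right, y down, z forward; pixel columns grow to the right and rows downward; lengths in mm; the calibration is good to about 2 mm. A picture is of the moment at which its call begins: read the wrist's pose just before it. camera_model takes no time and is no camera call; for the wrist camera it gives the pose at the moment of the call.
- finish_job(): hands the job in; it is judged then, once.
Trained networks look in the newest picture that a camera, given by its name, has taken for a name from the list of things; names that differ only in an ending like _2 or _b are one class to them, and where a whole thing is asked for, a point or a joint stands for the part that bears it (a point fixed in the world has none). Each returns a list of dicts, best first, with "score" (0 to 1); they miss things now and then, are a little off and sometimes report something else, mostly with a low value. They report only what shows in the picture. A call takes as long as a camera call. They do not tell look-alikes from the thing itself.
- search_frame(camera, label): "rect" ([centre column, centre row, width, height] in pixels, round what is visible of it).
- trace(camera, label): "mask" (480x640 bool, what is visible of it) and "rect" ([centre column, centre row, width, height] in pixels, round what is visible of it).
- spot_point(camera, label): "xy" ([column, row] in pixels: a listed point, or the origin of a listed thing).
The state is a dict: "time_s": time; "joints": joint angles; "dq": joint speeds; "tau": joint torques, N m; "eef_pos": TCP position; "ee_rot": TCP orientation; "force": force on the tool from outside, world axes, zero at the start; "wrist_torque": the same for the moment, N m; "grip_width": opening from 0.0 (shut) to 1.0 (fully open); "grip_force": force on a finger pad.
Only numpy, scipy, OpenCV 4.12 (cv2) and the standard library are available. Lean on these libraries where they do the work, as an engineer would, in place of code of your own. Each camera call takes 0.05 s, during which the arm holds its last target. There are 200 camera calls.

TASK

Lift the yellow spirit level up and off its hook stand, lay it flat on the wooden speaker platform along the board's long side beside the black knob, and let go of it. Then, with the level lying there, turn the knob of the levelling foot until the bubble sits between the two black lines, let go of the knob, press the level down onto the board with a light steady push and finish while still pressing, bubble still centred. Leave the tissue carton, dish, remote and tin where they are.

Things in the scene. Friction and masses are not known exactly. Their poses are not given: they have to be found in the camera images.
- level_handle (a point): Centre of the black grip bar atop the spirit level, 81 mm above the level's underside. The bar is 12 mm thick (x), 12 mm high, 112 mm long (y), joined to the level by a leg at each end; the opening below it is 45 mm high, 92 mm long. At the start it lies across the two prongs of the hook stand. Axes as for level.
- level: The spirit level: yellow bar 26 wide (x) x 230 long (y) x 30 mm high, black arch handle in the middle, about 0.25 kg. Origin at the centre of its underside, z up. The green vial (50 mm long, along y) lies in its top near the +y end, 84 mm from the middle; two black lines go round it.
- bubble (a joint): Reading of the white bubble (12 mm long) in rad of tilt, positive when it stands towards the level's +y end; 0 = middle of the green vial. It floats to the higher end, 0.3 mm per 0.001 rad (about 5 mm per degree), has stops at 20 mm and takes about a second to settle. Centred means wholly between the two black lines: within 3 mm (0.01 rad).
- hook (a point): Midway between the two prongs of the hook stand, at their upper edge, 130 mm above the table, where the handle bar rests at the start. The prongs are 8 mm rods at the stand's y = -36 and +36 mm, along its x, open on the -x side where the tips, 26 mm out, turn up 10 mm: the level comes off by a lift of 15 to 30 mm, then towards -x.
- board_top (a point): Centre of the upper face of the platform's light wooden board, 220 (x) x 320 (y) x 20 mm, about 65 mm above the table when level; z square to the face. The -y end is hinged on fixed feet; the +y end stands on the levelling foot and is too low at the start by 1.5 to 3.3 degrees. Knob at x = +60, y = +125 mm; the rest of the face is free, with ample room for the level about x = -45, y = -25 mm.
- board: The same tilting board; origin on its hinge line, 27 mm below the upper face and 140 mm from its centre, x along the hinge.
- knob_grip (a point): Middle of the grip of the levelling foot's knob: on its axis, 34 mm above the board. Upright black blade 12 mm thick (the knob's y), 48 mm long (its x), top 42 mm above the board, on a metal disc of 24 mm radius, 8 mm high.
- carton_mid (a point): Middle of the teal tissue carton, 90 x 170 x 60 mm. Leave alone.
- dish_mid (a point): Centre of the underside of the black dish, 110 x 190 x 22 mm, with a remote control lying in it. Leave alone.
- remote_mid (a point): Middle of the black remote control, 45 x 150 x 18 mm, in the dish. Leave alone.
- tin_mid (a point): Middle of the round orange and steel tin, 86 mm across, 50 mm high. Leave alone.
- stand: The dark steel hook stand, fixed; origin on the table under the middle of the prongs. Its post is 90 mm off on the +x side and no higher than the prongs.
- knob: The knob; origin on its axis at the board's upper face. Clockwise from above raises this end of the board: about 0.04 rad of tilt and 11 mm of knob height per rad of turn, so the bubble shifts 12 mm (0.04 rad in its reading) per rad. The needed turn is 0.65 to 1.45 rad. It stays where it is left (friction 0.12 N m).
Mind the look-alikes: they are no part of the job. Of the things shaped like the level, the yellow one is meant.

How it is judged:
By the outcome, as a careful person would: the job done as asked, in the order asked, and still so for the second after the job is handed in, while the arm keeps its last pose, push and grip.
It also fails if it takes over 64 s, if anything falls off the work surface, if the arm or the gripper's body presses on something with over 40 N, if the wrist force passes 120 N, or if a joint passes its speed limit or range.

## Working session

There is one attempt and no reset: what is moved stays moved. The work goes in short steps, Python scripts to look and compute and a tool call to move; the robot and the scene stay as the last step left them, time stands still between calls to the robot, and variables do not carry over. Pictures are saved under pics/ and viewed, at most 10 in all, crops included, and the job is handed in when it is done.

Besides the shell and the picture viewer there is one more tool, called after ">>>" by a JSON object that holds its "method" and its "body". step_arm: Moves the arm, as the interface text tells. Its arguments: {"type":"object","properties":{"commands":{"type":"string"},"newtons":{"type":"number"}},"required":["commands"]}

```bash
mkdir -p pics; ls; cat > h.py <<'E'
from rig import *
import numpy as np, cv2
def ray(cam,uv,m=None):
    m=m or camera_model(cam)
    K=np.array(m["mtx"]);k=m["k1"]
    d=np.array([(uv[0]-K[0,2])/K[0,0],(uv[1]-K[1,2])/K[1,1]])
    s=d.copy()
    for _ in range(20): s=d/(1+k*(s@s))
    R=np.array(m["rotation"])
    if R.size==4:
        from scipy.spatial.transform import Rotation as Ro
        R=Ro.from_quat(R,scalar_first=True).as_matrix()
    v=R@np.array([s[0],s[1],1.]);return np.array(m["eye"],float),v/np.linalg.norm(v)
def proj(m,p):
    K=np.array(m["mtx"]);R=np.array(m["rotation"])
    if R.size==4:
        from scipy.spatial.transform import Rotation as Ro
        R=Ro.from_quat(R,scalar_first=True).as_matrix()
    c=R.T@(np.array(p,float)-np.array(m["eye"]));s=c[:2]/c[2];s=s*(1+m["k1"]*(s@s))
    return K[:2,:2]@s+K[:2,2]
def tri(rs):
    A=sum(np.eye(3)-np.outer(v,v) for e,v in rs);b=sum((np.eye(3)-np.outer(v,v))@e for e,v in rs)
    p=np.linalg.solve(A,b);return p,[float(np.linalg.norm(np.cross(p-e,v))) for e,v in rs]
def atz(r,z): e,v=r;return e+v*(z-e[2])/v[2]
def save(im,n): cv2.imwrite("pics/"+n,im[...,::-1])
E
python3 - <<'E'
from h import *
np.set_printoptions(precision=1,suppress=True)
s=sense();print(s["time_s"],s["eef_pos"],s["ee_rot"],s["force"])
for c in("side","top","wrist"):
    im=capture(c);save(im,c+"0.png");m=camera_model(c);print(c,m["eye"],m["rotation"],m["k1"],m["mtx"][0])
    if c=="wrist":continue
    for l in("level_handle","level","hook","board_top","knob_grip","knob"):
        print(c,l,[(np.round(d["xy"],1).tolist(),round(d["score"],2)) for d in spot_point(c,l)])
E
```

```text
pics
0.0 [237.  468.1 208.7] [-0.   0.2  1.  -0. ] [-0.2  0.5  0. ]
side [  50.6 -788.5  702.1] [-0.4  0.9 -0.3  0.1] 0.010308325903046043 [469.5   0.  317. ]
side level_handle [([346.2, 225.4], 0.91), ([343.6, 390.6], 0.74)]
side level [([341.4, 422.9], 0.74), ([343.2, 258.5], 0.73)]
side hook [([349.6, 230.3], 0.76)]
side board_top [([247.2, 173.0], 0.68)]
side knob_grip [([250.2, 142.5], 0.53), ([429.9, 242.6], 0.28)]
side knob [([252.4, 148.0], 0.74), ([250.8, 142.9], 0.38)]
top [ 438.2  -53.9 1434. ] [ 0.  -0.7  0.7 -0. ] -0.10758382085908819 [519.8   0.  320.3]
top level_handle [([376.4, 236.0], 0.95), ([473.8, 317.4], 0.6)]
top level [([463.5, 314.7], 0.64), ([373.8, 238.3], 0.63)]
top hook [([376.4, 237.1], 0.84)]
top board_top [([218.0, 244.8], 0.59), ([376.1, 236.5], 0.4)]
top knob_grip [([171.3, 215.0], 0.81)]
top knob [([176.4, 218.3], 0.68)]
wrist [169.2 502.9 372.3] [0.1 0.8 0.5 0.1] -0.06560205488915631 [377.2   0.  318.3]
```

View pics/side0.png

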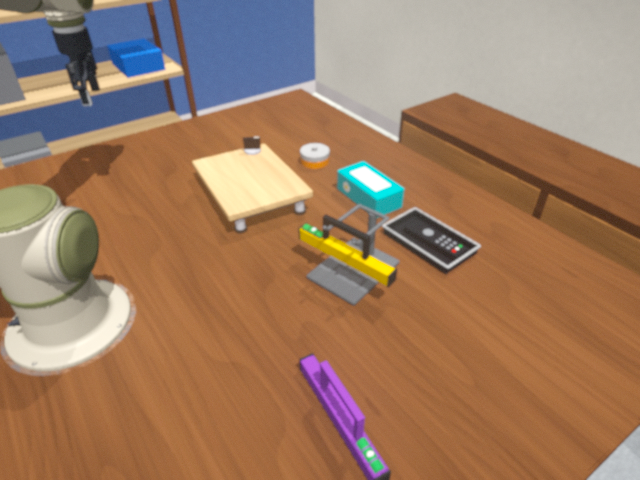

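View pics/top0.png

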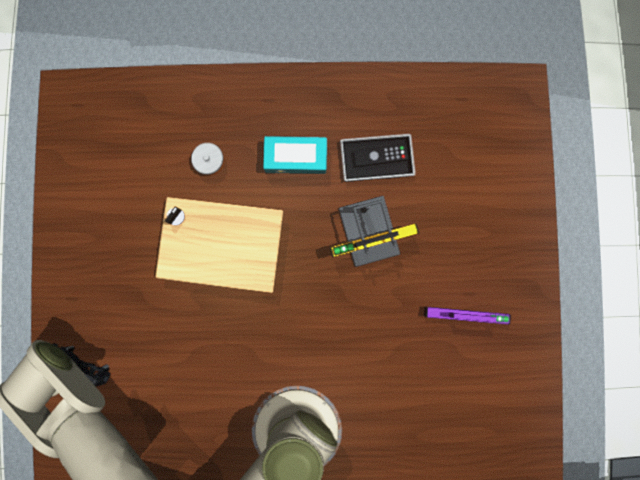

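```bash
python3 - <<'E'
from h import *
np.set_printoptions(precision=1,suppress=True)
S,T=camera_model("side"),camera_model("top")
for n,a,b in(("handle",(346.2,225.4),(376.4,236)),("level",(343.2,258.5),(373.8,238.3)),("hook",(349.6,230.3),(376.4,237.1)),("board",(247.2,173),(218,244.8)),("kgrip",(250.2,142.5),(171.3,215)),("knob",(252.4,148),(176.4,218.3)),("dec",(343.6,390.6),(473.8,317.4))):
    print(n,*tri([ray("side",a,S),ray("top",b,T)]))
for c in("side","top"):
    capture(c)
    for l in ("level","board","knob","level_handle"):
        for d in trace(c,l):
            ys,xs=np.nonzero(d["mask"]);P=np.c_[xs,ys].astype(np.float32)
            print(c,l,round(d["score"],2),len(xs),cv2.boxPoints(cv2.minAreaRect(P)).round(1).tolist() if len(xs) else 0)
E
```

```text
handle [ 518.8 -210.5  136.1] [1.9945917831854953, 1.994591783185773]
level [ 515.8 -212.2   51.7] [4.633575762047272, 4.633575762047204]
hook [ 520.  -214.   124.9] [1.9776217239345162, 1.9776217239345715]
board [507.1 199.7  60.5] [0.3901839303859155, 0.3901839303858848]
kgrip [585.8 322.5  73.5] [1.5102728891738924, 1.510272889173797]
knob [581.  310.   62.7] [1.8954725797216725, 1.8954725797216174]
dec [ 308.3 -472.7   78. ] [2.242692435767054, 2.2426924357670326]
side level 0.92 3697 [[294.79998779296875, 362.5], [321.20001220703125, 346.0], [400.29998779296875, 472.5], [373.8999938964844, 489.1000061035156]]
side level 0.62 2390 [[295.3999938964844, 236.60000610351562], [312.70001220703125, 204.60000610351562], [408.29998779296875, 256.20001220703125], [391.0, 288.20001220703125]]
side level 0.39 1162 [[400.29998779296875, 232.89999389648438], [409.70001220703125, 215.39999389648438], [469.1000061035156, 247.1999969482422], [459.70001220703125, 264.70001220703125]]
side board 0.81 5788 [[190.60000610351562, 162.0], [280.20001220703125, 120.80000305175781], [314.70001220703125, 
[... 918 characters left out ...]
], [283.5, 209.8000030517578], [273.29998779296875, 292.6000061035156]]
top board 0.31 258 [[166.0, 207.0], [184.0, 207.0], [184.0, 223.0], [166.0, 223.0]]
top knob 0.64 288 [[164.0, 207.0], [184.0, 207.0], [184.0, 224.0], [164.0, 224.0]]
top level_handle 0.78 893 [[423.1000061035156, 316.3999938964844], [424.20001220703125, 305.20001220703125], [510.6000061035156, 313.29998779296875], [509.6000061035156, 324.5]]
top level_handle 0.65 1007 [[328.70001220703125, 246.60000610351562], [415.6000061035156, 221.1999969482422], [419.1000061035156, 233.10000610351562], [332.20001220703125, 258.6000061035156]]
top level_handle 0.52 2242 [[263.0, 136.0], [326.0, 136.0], [326.0, 172.0], [263.0, 172.0]]
```

The side view shows the yellow level on its stand at about (346,245), with the vial at the left end, (313,232). The board is at (250,180) with the knob at (252,145), and the purple decoy is at (343,420). In the top view, the level runs from the vial end (335,250) to (416,230). The knob is at the board's top-left, (175,216). The handle height of 136 mm agrees with the text (130 + 6).

```bash
cat >> h.py <<'E'
from scipy.spatial.transform import Rotation as Ro
def down(a):
    "tool pointing down, closing line (tool y) at world angle a"
    y=np.array([np.cos(a),np.sin(a),0]);z=np.array([0,0,-1.]);return Ro.from_matrix(np.c_[np.cross(y,z),y,z])
def rel(p,R,s=None):
    s=s or sense();R0=Ro.from_quat(s["ee_rot"],scalar_first=True)
    t=R0.inv().apply(np.array(p,float)-np.array(s["eef_pos"]))/10
    return np.round(np.r_[t,(R0.inv()*R).as_rotvec()],3).tolist()
E
python3 - <<'E'
from h import *
s=sense();R0=Ro.from_quat(s["ee_rot"],scalar_first=True).as_matrix()
print(R0.round(3),np.arctan2(R0[1,1],R0[0,1]))
for a in(.27,.27+np.pi,.27-np.pi): print(a,rel((519,-211,230),down(a)))
S,T=camera_model("side"),camera_model("top")
q=lambda uv,z:atz(ray("top",uv,T),z)
a,b=q((330.5,252),85),q((416.7,228),85);d=a-b;print("yaw level",np.arctan2(-d[0],d[1]),(a+b)/2,np.linalg.norm(d))
m=camera_model("wrist");W=np.array(m["eye"]);print("cam in tool",R0.T@(W-np.array(s["eef_pos"])))
E
```

```text
[[-0.892  0.452  0.   ]
 [ 0.452  0.892  0.   ]
 [-0.     0.    -1.   ]] 1.1019405440515282
0.27 [-55.834, -47.872, -2.071, 0.0, 0.0, 0.832]
3.411592653589793 [-55.834, -47.872, -2.071, -0.0, 0.0, -2.31]
-2.871592653589793 [-55.834, -47.872, -2.071, -0.0, 0.0, -2.31]
yaw level 0.25648634168306333 [ 513.4632178 -210.9006018   85.       ] 234.60842058687305
cam in tool [ 7.63054113e+01  5.78716951e-02 -1.62965410e+02]
```

>>> {"method": "step_arm", "body": {"commands": "1 -3.1 -2.7 0 0 0 0.08;1 -56 -48 -2 0 0 0.84;1 -56 -48 -2 0 0 0.84;1 -56 -48 -2 0 0 0.84;1 -56 -48 -2 0 0 0.84;1 -56 -48 -2 0 0 0.84;1 -56 -48 -2 0 0 0.84;1 -56 -48 -2 0 0 0.84;1 -56 -48 -2 0 0 0.84;1 -56 -48 -2 0 0 0.84;1 -56 -48 -2 0 0 0.84;1 -56 -48 -2 0 0 0.84;1 -56 -48 -2 0 0 0.84;1 -56 -48 -2 0 0 0.84;1 -56 -48 -2 0 0 0.84;1 -56 -48 -2 0 0 0.84;1 -56 -48 -2 0 0 0.84;1 -56 -48 -2 0 0 0.84;1 -56 -48 -2 0 0 0.84;1 -56 -48 -2 0 0 0.84"}}

```text
time_s: 2.92
eef_pos: [519.9, -213.9, 228.6]
ee_rot: [-0.001, 0.609, 0.793, 0.0]
force: [-0.8, 0.1, -0.0]
grip_width: 0.999
grip_force: 0.0
```

```bash
cat > look.py <<'E'
from h import *
import sys
np.set_printoptions(precision=1,suppress=True)
s=sense();m=camera_model("wrist");im=capture("wrist");save(im,sys.argv[1])
print(s["time_s"],np.array(s["eef_pos"]),np.array(s["force"]),s["grip_width"],s["grip_force"])
for l,z in((x.split(":")[0],float(x.split(":")[1])) for x in sys.argv[2:]):
    for d in spot_point("wrist",l): print(l,np.array(d["xy"]),round(d["score"],2),atz(ray("wrist",d["xy"],m),z))
E
python3 look.py w1.png level_handle:136 level:55 hook:130
python3 - <<'E'
from h import *
im=cv2.imread("pics/w1.png");hsv=cv2.cvtColor(im,cv2.COLOR_BGR2HSV)
k=cv2.inRange(hsv,(22,150,100),(34,255,255));n,l,st,c=cv2.connectedComponentsWithStats(k);print(st[1:],c[1:])
E
```

```text
2.9167 [ 519.9 -213.9  228.6] [-0.8  0.1 -0. ] 0.9988692994789398 0.0
level_handle [312.6 227.5] 0.92 [ 515.4 -212.4  136. ]
level [307.5 200.7] 0.89 [ 509.2 -212.    55. ]
level [ 98.9 349.3] 0.73 [ 333.6 -424.4   55. ]
[[297  65  27   2  51]
 [296  88   1   1   1]
 [296  91   1   1   1]
 [326 103   2   1   2]
 [326 109   2   3   4]
 [296 116   2   3   3]
 [327 120   1   3   3]
 [326 130   2   3   4]
 [320 139   7  30 164]
 [306 140   2   3   4]
 [297 142   7   3   7]
 [298 152   2   1   2]
 [301 153   1   1   1]
 [320 184   7  73 339]
 [298 229   4   4   7]
 [299 234   1   1   1]
 [299 237   3   2   4]
 [302 255   1   1   1]
 [322 258   1   2   2]
 [326 259   1   1   1]
 [320 261   2   4   4]
 [326 265   1   1   1]
 [326 286   1   1   1]
 [326 288   1   1   1]
 [298 298   1   1   1]
 [298 300   1   1   1]
 [298 303   1   4   4]
 [325 327   1   1   1]
 [299 328   2   1   2]
 [309 328   1   1   1]] [[309.52941176  65.52941176]
 [296.          88.        ]
 [296.          91.        ]
 [326.5        103.        ]
 [326.75       109.75      ]
 [296.33333333 117.        ]
 [327.         121.        ]
 [326.25       131.25      ]
 [323.19512195 153.73170732]
 [306.75       141.25      ]
 [300.         143.28571429]
 [298.5        152.        ]
 [301.         153.        ]
 [322.89970501 216.4660767 ]
 [299.71428571 230.71428571]
 [299.         234.        ]
 [299.75       237.25      ]
 [302.         255.        ]
 [322.         258.5       ]
 [326.         259.        ]
 [320.25       262.5       ]
 [326.         265.        ]
 [326.         286.        ]
 [326.         288.        ]
 [298.         298.        ]
 [298.         300.        ]
 [298.         304.5       ]
 [325.         327.        ]
 [299.5        328.        ]
 [309.         328.        ]]
```

View pics/w1.png

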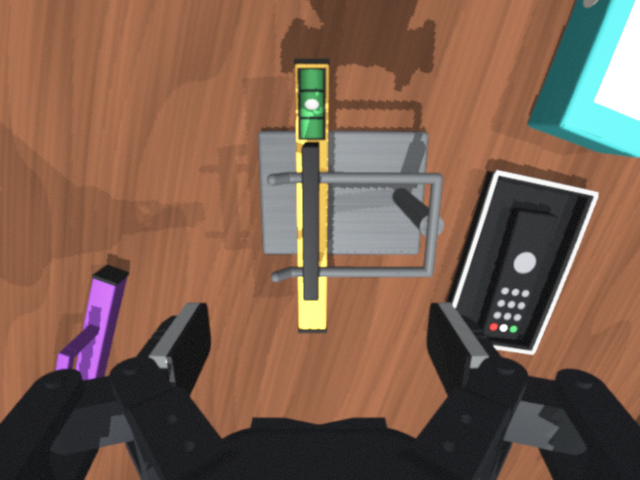

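The wrist view shows the level upright in the image, with its handle bar at column 311, rows 145–298, and the prongs at rows 180 and 271. The yaw matches, so I only need a shift of a few mm.

>>> {"method": "step_arm", "body": {"commands": "1 0.3 -0.4 3 0 0 0;1 0.3 -0.4 6 0 0 0;1 0.3 -0.4 8.5 0 0 0;1 0.3 -0.4 9.6 0 0 0;1 0.3 -0.4 9.6 0 0 0;1 0.3 -0.4 9.6 0 0 0;0 0.3 -0.4 9.6 0 0 0;0 0.3 -0.4 9.6 0 0 0;0 0.3 -0.4 9.6 0 0 0;0 0.3 -0.4 9.6 0 0 0;0 0.3 -0.4 9.6 0 0 0;0 0.3 -0.4 9.6 0 0 0;0 0.3 -0.4 9.6 0 0 0;0 0.3 -0.4 9.6 0 0 0;0 0.3 -0.4 9.6 0 0 0;0 0.3 -0.4 9.6 0 0 0", "newtons": 50}}

```text
time_s: 4.45
eef_pos: [515.3, -211.0, 133.3]
ee_rot: [-0.0, 0.609, 0.793, -0.0]
force: [0.2, 0.0, 0.2]
grip_width: 0.001
grip_force: 0.0
```

```bash
python3 look.py w2.png level_handle:136 hook:130; python3 - <<'E'
from h import *
a=capture("side");save(cv2.resize(a[150:330,240:500],None,fx=3,fy=3),"s2.png")
S=camera_model("side")
print(proj(S,sense()["eef_pos"]),[(d["xy"],d["score"]) for d in spot_point("side","level_handle")])
E
```

```text
4.45 [ 515.3 -211.   133.3] [0.2 0.  0.2] 0.0005772684385453213 0.0
[345.91470415 227.13742538] [([342.6, 391.1], 0.79), ([346.9, 226.9], 0.63), ([343.0, 279.2], 0.45)]
```

View pics/w2.png

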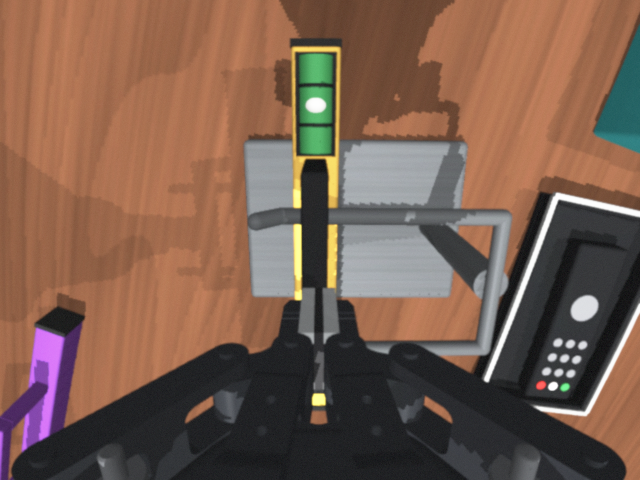

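View pics/s2.png

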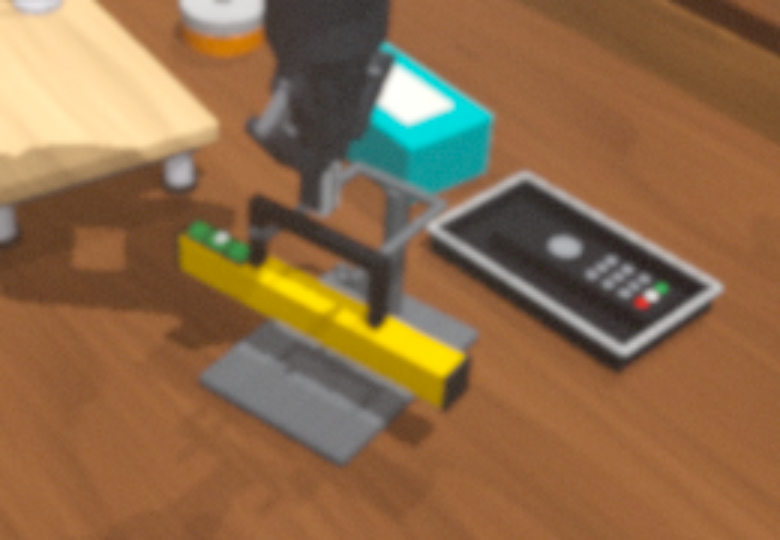

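In the close wrist view, the shut pads at (319,320) cover the bar at column 316. The side crop shows the fingers ending at the bar. I'll check the bar's height from the two wrist places before retrying.

```bash
python3 - <<'E'
from h import *
np.set_printoptions(precision=1,suppress=True)
m2=camera_model("wrist");s=sense()
R2=Ro.from_quat(s["ee_rot"],scalar_first=True)
import copy
m1=copy.deepcopy(m2);m1["eye"]=np.array(m2["eye"])+np.array([519.9,-213.9,228.6])-np.array([515.3,-211.,133.3])
P={"vial bar end top":((311,145),(315,161)),"prong left tip":((272,180),(253,222)),"frame corner":((438,176),(508,213)),"vial end":((312,61),(316,41)),"vial middle line":((312,90),(316,80)),"base corner":((261,129),(245,143))}
for n,(a,b) in P.items(): print(n,*tri([ray("wrist",a,m1),ray("wrist",b,m2)]))
p=np.array(s["eef_pos"]);z=R2.apply([0,0,1]);x=R2.apply([1,0,0])
for d in(17,0,-20): print("tool z",d,proj(m2,p+z*d),proj(m2,p+z*d+11*x))
E
```

```text
vial bar end top [ 500.2 -163.6   49.4] [0.3078702307345355, 0.3078702307345559]
prong left tip [ 479.7 -187.   136.4] [0.5677873615740816, 0.5677873615740466]
frame corner [ 591.4 -155.   128.7] [0.5449235706196303, 0.5449235706196344]
vial end [ 485.3 -102.3   96.8] [0.15000611335533762, 0.15000611335519762]
vial middle line [ 492.4 -126.2  169.6] [0.5266841257828553, 0.5266841257828399]
base corner [ 458.6 -160.2   79.8] [0.7478720628076854, 0.747872062807631]
tool z 17 [318.2 272.7] [318.2 252.6]
tool z 0 [318.3 286.8] [318.2 265.1]
tool z -20 [318.3 306.9] [318.3 283.1]
```

```bash
python3 - <<'E'
import cv2
a=cv2.imread("pics/w2.png")[240:420,240:400];b=cv2.imread("pics/s2.png")[120:380,150:500]
a=cv2.resize(a,(480,540),interpolation=cv2.INTER_CUBIC);a=a[:,90:390];b=cv2.resize(b,(480,357));
import numpy as np
c=np.zeros((540,790,3),np.uint8);c[:,:300]=a;c[:357,305:785]=b;cv2.imwrite("pics/z2.png",c)
E
```

```text
(no output)
```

View pics/z2.png

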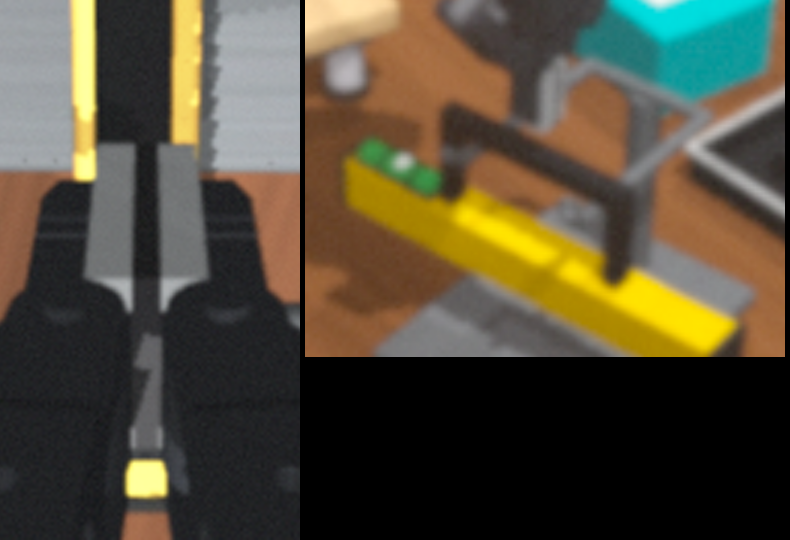

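```bash
python3 - <<'E'
from h import *
np.set_printoptions(precision=1,suppress=True)
m=camera_model("wrist");s=sense();R=Ro.from_quat(s["ee_rot"],scalar_first=True);p=np.array(s["eef_pos"])
def t(uv):
    e,v=ray("wrist",uv,m);return R.inv().apply(e-p),R.inv().apply(v)
e,v=t((208,303));print("open, y=-42.5:",e+v*(-42.5-e[1])/v[1]); e,v=t((432,303));print(e+v*(42.5-e[1])/v[1])
for r in(288,333):
    e,v=t((318,r));print("shut x=11",e+v*(11-e[0])/v[0])
print("axis",t((318,240))[1])
T=camera_model("top");S=camera_model("side")
for z in(105,125,136,145):
    print(z,proj(S,[515.3,-211,z]),proj(S,[514,-212,z]))
print([np.round(q,3).tolist() for q in(sense()["joints"],sense()["ee_rot"])])
E
```

```text
open, y=-42.5: [  8.5 -42.5 -33. ]
[ 10.5  42.5 -37.1]
shut x=11 [ 11.   -0.1 -24.7]
shut x=11 [ 11.   -0.1 -58.1]
axis [-0.3 -0.   1. ]
105 [345.5 238.2] [345.3 238.7]
125 [345.8 230.4] [345.6 230.9]
136 [346.  226.1] [345.7 226.5]
145 [346.1 222.4] [345.9 222.9]
[[-0.599, 0.45, 1.507, -0.0, 1.185, -0.861], [-0.0, 0.609, 0.793, -0.0]]
```

The fingertips show about 25 mm behind the reported TCP when shut, not 17 mm ahead of it, so the pads closed just above the bar. I'll open, go 42 mm lower, and close again. The resulting width will show what has been gripped.

>>> {"method": "step_arm", "body": {"commands": "1 0 0 0 0 0 0;1 0 0 0 0 0 0;1 0 0 0 0 0 0;1 0 0 0 0 0 0;1 0 0 0 0 0 0;1 0 0 0.5 0 0 0;1 0 0 1.3 0 0 0;1 0 0 2.1 0 0 0;1 0 0 2.9 0 0 0;1 0 0 3.7 0 0 0;1 0 0 4.2 0 0 0;0 0 0 4.2 0 0 0;0 0 0 4.2 0 0 0;0 0 0 4.2 0 0 0;0 0 0 4.2 0 0 0;0 0 0 4.2 0 0 0;0 0 0 4.2 0 0 0;0 0 0 4.2 0 0 0;0 0 0 4.2 0 0 0", "newtons": 50}}

```text
time_s: 6.28
eef_pos: [515.5, -211.2, 91.7]
ee_rot: [0.0, 0.609, 0.793, -0.0]
force: [-0.2, 0.3, 2.8]
grip_width: 0.128
grip_force: 49.5
```

```bash
python3 look.py w3.png; python3 - <<'E'
from h import *
a=capture("side");A=cv2.resize(a[170:310,270:440],None,fx=2.4,fy=2.4,interpolation=2)
b=cv2.imread("pics/w3.png")[20:400,160:480,::-1]
c=np.zeros((400,760,3),np.uint8);c[:A.shape[0],:A.shape[1]]=A;c[:380,420:740]=b;save(c,"z3.png")
E
```

```text
6.2833 [ 515.5 -211.2   91.7] [-0.2  0.3  2.8] 0.12841166104661716 49.467408657073975
```

View pics/z3.png

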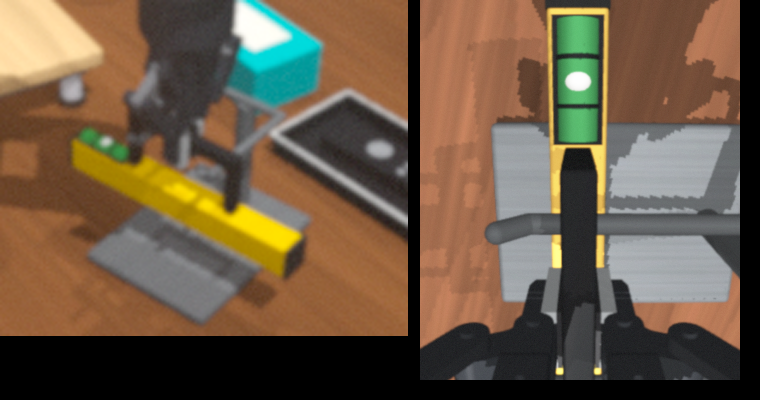

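It is gripped: 0.128 of the opening is about 11 mm, on a 12 mm bar. Both views show the pads around the bar. Next I lift 25 mm, back out towards the stand's -x, then raise.

>>> {"method": "step_arm", "body": {"commands": "0 0 0 -0.6 0 0 0;0 0 0 -1.2 0 0 0;0 0 0 -1.8 0 0 0;0 0 0 -2.4 0 0 0;0 0 0 -2.4 0 0 0;0 0 -1 -2.4 0 0 0;0 0 -2.5 -2.4 0 0 0;0 0 -4 -2.4 0 0 0;0 0 -5.5 -2.4 0 0 0;0 0 -7 -2.4 0 0 0;0 0 -8 -2.4 0 0 0;0 0 -8 -4 0 0 0;0 0 -8 -6 0 0 0;0 0 -8 -8 0 0 0;0 0 -8 -10 0 0 0;0 0 -8 -10 0 0 0"}}

```text
time_s: 7.72
eef_pos: [439.3, -232.8, 194.8]
ee_rot: [0.003, 0.609, 0.793, -0.0]
force: [0.3, -1.2, -2.3]
grip_width: 0.13
grip_force: 49.0
```

```bash
python3 - <<'E'
from h import *
np.set_printoptions(precision=1,suppress=True)
S,T=camera_model("side"),camera_model("top")
im=capture("top")
for l,z in(("board",60),("knob",66)):
    d=trace("top",l)[0];ys,xs=np.nonzero(d["mask"]);b=cv2.boxPoints(cv2.minAreaRect(np.c_[xs,ys].astype(np.float32)))
    print(l,d["score"],np.array([atz(ray("top",p,T),z) for p in b]))
# board mask by colour -> min rect
hsv=cv2.cvtColor(im,cv2.COLOR_RGB2HSV)
d=trace("top","board")[0]["mask"].astype(np.uint8)
for l in("board_top","knob_grip","knob"): print(l,[(np.array(q["xy"]),round(q["score"],2)) for q in spot_point("top",l)])
imS=capture("side")
for l in("board_top","knob_grip","knob"): print(l,[(np.array(q["xy"]),round(q["score"],2)) for q in spot_point("side",l)])
s=sense();print(s["time_s"],s["eef_pos"],s["force"],s["grip_width"],s["joints"])
E
```

```text
board 0.81 [[417.9 367.7  60. ]
 [642.4 342.6  60. ]
 [599.9  25.6  60. ]
 [377.9  53.9  60. ]]
knob 0.64 [[581.7 350.3  66. ]
 [618.7 312.8  66. ]
 [586.  280.2  66. ]
 [549.2 317.6  66. ]]
board_top []
knob_grip [(array([172.8, 215.5]), 0.55)]
knob [(array([372.9, 242.3]), 0.71), (array([217.8, 246.1]), 0.54), (array([175.4, 215.9]), 0.53), (array([375. , 234.3]), 0.4)]
board_top [(array([245.7, 176.9]), 0.69)]
knob_grip [(array([251.7, 144.1]), 0.64)]
knob [(array([251.3, 149.9]), 0.54)]
8.2667 [ 437.9 -231.7  191. ] [-0.4 -1.1 -2.2] 0.1296147253809174 [-0.7  0.3  1.6 -0.   1.3 -1. ]
```

```bash
python3 - <<'E'
from h import *
print(rel((460.6,179.6,195),down(-.13)))
E
```

```text
[39.136, 12.84, -0.388, -0.0, -0.0, 0.392]
```

>>> {"method": "step_arm", "body": {"commands": "0 1 0.3 -1 0 0 0.03;0 4 1.3 -1 0 0 0.1;0 8 2.6 -1 0 0 0.15;0 12 3.9 -1 0 0 0.2;0 16 5.2 -1 0 0 0.25;0 20 6.5 -1 0 0 0.3;0 24 7.8 -1 0 0 0.34;0 28 9.1 -1 0 0 0.37;0 32 10.4 -0.6 0 0 0.39;0 35.5 11.6 -0.5 0 0 0.39;0 38 12.5 -0.4 0 0 0.39;0 39.1 12.8 -0.4 0 0 0.39;0 39.1 12.8 -0.4 0 0 0.39;0 39.1 12.8 -0.4 0 0 0.39;0 39.1 12.8 -0.4 0 0 0.39"}}

```text
time_s: 9.52
eef_pos: [460.5, 177.9, 195.3]
ee_rot: [0.0, 0.751, 0.66, -0.0]
force: [-0.2, 0.4, -2.2]
grip_width: 0.131
grip_force: 49.0
```

```bash
python3 look.py w4.png knob_grip:95 knob:61 board_top:61 level_handle:230; python3 - <<'E'
from h import *
a=capture("side");A=cv2.resize(a[90:270,150:340],None,fx=2.1,fy=2.1,interpolation=2)
b=cv2.resize(cv2.imread("pics/w4.png")[:,:,::-1],(400,300))
c=np.zeros((400,800,3),np.uint8);c[:A.shape[0],:A.shape[1]]=A;c[:300,400:]=b;save(c,"z4.png")
E
```

```text
9.5167 [460.5 177.9 195.3] [-0.2  0.4 -2.2] 0.13072032704109887 49.010072350502014
knob [460.7  12. ] 0.97 [581.5 315.   61. ]
board_top [375.9 182.7] 0.62 [509.4 199.2  61. ]
level_handle [318.2 339.3] 0.82 [459.6 171.7 230. ]
```

View pics/z4.png

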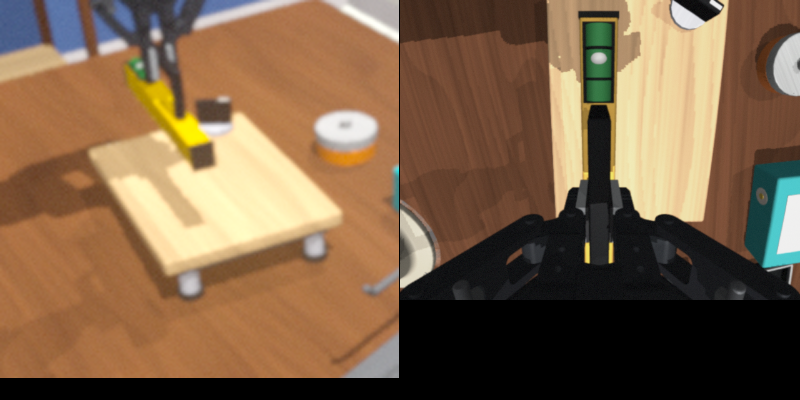

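The left panel shows the level hovering over the board. In the right panel the level is parallel to the board's edges (columns 549 and 725), clear of the knob at (697,10). I'll lower it with a slight tilt to match the board.

>>> {"method": "step_arm", "body": {"commands": "0 0 0 2.5 0 0 0;0 0 0 5 0 -0.02 0;0 0 0 7 0 -0.04 0;0 0 0 8.3 0 -0.04 0;0 0 0 8.8 0 -0.04 0;0 0 0 9.1 0 -0.04 0;0 0 0 9.3 0 -0.04 0;0 0 0 9.3 0 -0.04 0"}}

```text
time_s: 10.48
eef_pos: [460.7, 179.0, 102.8]
ee_rot: [0.013, 0.751, 0.66, -0.015]
force: [-0.8, 0.9, -1.8]
grip_width: 0.13
grip_force: 49.0
```

>>> {"method": "step_arm", "body": {"commands": "0 0 0 0.15 0 0 0;0 0 0 0.3 0 0 0;0 0 0 0.3 0 0 0"}}

```text
time_s: 10.73
eef_pos: [460.4, 178.9, 99.4]
ee_rot: [0.013, 0.751, 0.66, -0.015]
force: [-0.3, 0.4, -2.9]
grip_width: 0.133
grip_force: 49.0
```

>>> {"method": "step_arm", "body": {"commands": "0 0 0 0.15 0 0 0;0 0 0 0.3 0 0 0;0 0 0 0.3 0 0 0"}}

```text
time_s: 10.98
eef_pos: [460.5, 178.9, 96.3]
ee_rot: [0.013, 0.751, 0.66, -0.015]
force: [-0.2, 1.0, -0.3]
grip_width: 0.128
grip_force: 49.3
```

Contact is beginning: the weight reads unloaded.

>>> {"method": "step_arm", "body": {"commands": "0 0 0 0.1 0 0 0;0 0 0 0.1 0 0 0"}}

```text
time_s: 11.15
eef_pos: [460.8, 179.0, 96.1]
ee_rot: [0.014, 0.751, 0.66, -0.014]
force: [-1.5, 1.6, 5.0]
grip_width: 0.133
grip_force: 50.1
```

>>> {"method": "step_arm", "body": {"commands": "0.2 0 0 0 0 0 0;0.5 0 0 0 0 0 0;1 0 0 0 0 0 0;1 0 0 0 0 0 0;1 0 0 0 0 0 0;1 0 0 0 0 0 0;1 0 0 0 0 0 0;1 0 0 -1 0 0 0;1 0 0 -3 0 0.02 0;1 0 0 -5.5 0 0.04 0;1 0 0 -8 0 0.04 0;1 0 0 -10 0 0.04 0;1 0 0 -11 0 0.04 0;1 0 0 -11 0 0.04 0;1 0 0 -11 0 0.04 0"}}

```text
time_s: 12.4
eef_pos: [460.7, 183.2, 204.8]
ee_rot: [-0.0, 0.751, 0.66, -0.0]
force: [-0.4, -0.2, -0.6]
grip_width: 1.002
grip_force: 0.0
```

```bash
python3 look.py w5.png knob_grip:95 knob:61 board_top:61 level_handle:142 level:61; python3 - <<'E'
from h import *
im=capture("top");b=cv2.resize(im[195:305,145:295],None,fx=3.2,fy=3.2,interpolation=2)
w=cv2.resize(cv2.imread("pics/w5.png")[:,:,::-1],(320,240))
c=np.zeros((360,800,3),np.uint8);c[:b.shape[0],:b.shape[1]]=b;c[:240,480:]=w;save(c,"z5.png")
E
```

```text
12.4 [460.7 183.2 204.8] [-0.4 -0.2 -0.6] 1.0023301666025808 0.0
knob_grip [475.   10.3] 0.9 [582.  315.5  95. ]
board_top [375.2 185.8] 0.87 [510.  200.3  61. ]
board_top [607.2 342.4] 0.61 [726.9  17.7  61. ]
level_handle [318.1 248.4] 0.82 [460.2 180.5 142. ]
level [319.1 217.2] 0.83 [461.  179.8  61. ]
level [457.1  25. ] 0.58 [581.9 313.7  61. ]
```

View pics/z5.png

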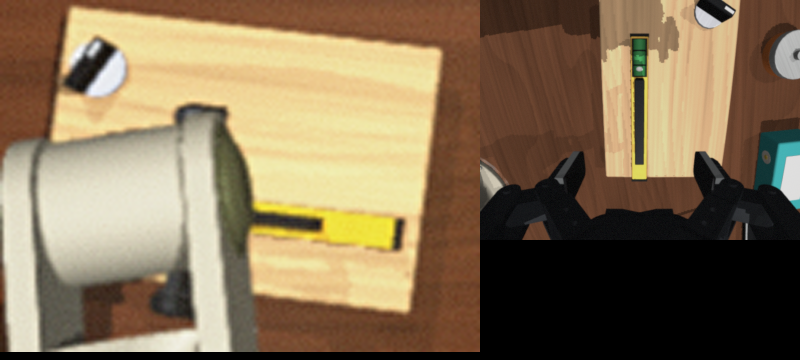

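The level now lies flat on the board, parallel to its long side, and has been released. In the right panel the bubble is at (638,70), towards the -y end of the vial, so the +y end is low as expected. The knob blade runs at about -45° in world.

```bash
python3 - <<'E'
from h import *
print(rel((583.5,315.5,170),down(.785)))
E
```

```text
[14.697, 10.491, 3.448, -0.001, -0.0, -0.913]
```

>>> {"method": "step_arm", "body": {"commands": "1 2 1.5 0 0 0 -0.11;1 5 3.5 0 0 0 -0.22;1 8 5.6 0 0 0 -0.34;1 11 7.8 0 0 0 -0.46;1 13 9.2 0.5 0 0 -0.58;1 14.7 10.5 1.5 0 0 -0.7;1 14.7 10.5 2.5 0 0 -0.82;1 14.7 10.5 3.4 0 0 -0.91;1 14.7 10.5 3.4 0 0 -0.91;1 14.7 10.5 3.4 0 0 -0.91;1 14.7 10.5 3.4 0 0 -0.91"}}

```text
time_s: 13.67
eef_pos: [584.0, 315.5, 171.9]
ee_rot: [0.0, 0.386, 0.923, 0.0]
force: [-0.3, 0.7, 0.2]
grip_width: 1.002
grip_force: 0.0
```

```bash
python3 look.py w6.png knob_grip:89 knob:55; python3 - <<'E'
from h import *
np.set_printoptions(precision=2,suppress=True)
im=cv2.imread("pics/w6.png");m=camera_model("wrist")
d=trace("wrist","knob")[0];print(d["rect"],d["score"])
k=d["mask"]&(im.max(2)<70)
ys,xs=np.nonzero(k);r=cv2.minAreaRect(np.c_[xs,ys].astype(np.float32));print("dark",len(xs),r)
A=cv2.resize(im,(520,390));cx,cy,w,h=[int(v) for v in d["rect"]]
c=im[max(0,cy-60):cy+60,max(0,cx-60):cx+60];c=cv2.resize(c,(270,270))
o=np.zeros((390,800,3),np.uint8);o[:,:520]=A;o[:270,525:795]=c;cv2.imwrite("pics/z6.png",o)
for z in(88,96): print(z,[atz(ray("wrist",p,m),z) for p in (cv2.boxPoints(r))], )
E
```

```text
13.6667 [584.  315.5 171.9] [-0.3  0.7  0.2] 1.0016420180123808 0.0
knob_grip [320.9 235.3] 0.74 [585.7 316.6  89. ]
knob_grip [150.1 259.9] 0.72 [512.5 219.   89. ]
[320.3, 230.7, 61.6, 78.3] 0.59
dark 981 ((322.2798767089844, 230.51409912109375), (74.37344360351562, 16.010440826416016), 81.57302856445312)
88 [array([560.49, 330.71,  88.  ]), array([566.86, 339.22,  88.  ]), array([609.38, 307.52,  88.  ]), array([602.7 , 298.42,  88.  ])]
96 [array([559.51, 331.97,  96.  ]), array([565.67, 340.21,  96.  ]), array([606.82, 309.53,  96.  ]), array([600.35, 300.72,  96.  ])]
```

View pics/z6.png

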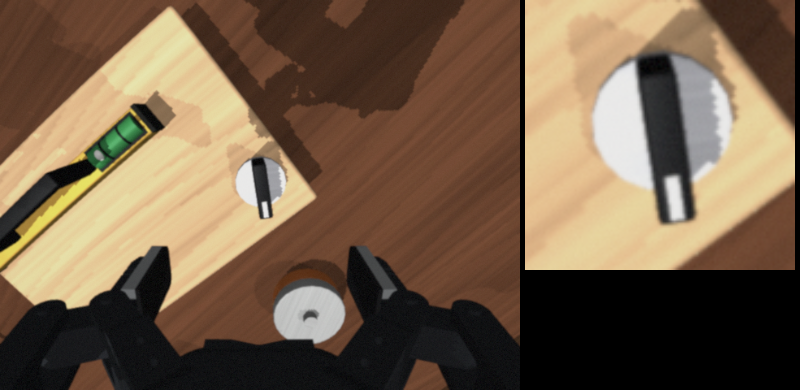

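The knob blade, at (262,187) in the left panel, is 0.14 rad off the closing line. The centre is about (585,317). Next I read the bubble from the saved pictures.

```bash
cat > bub.py <<'E'
from h import *
def bubble(im,roi=None):
    """im RGB; signed bubble offset in mm (50 mm vial), + towards level +y end; needs dir = image dir of +y"""
    hsv=cv2.cvtColor(im,cv2.COLOR_RGB2HSV)
    g=cv2.inRange(hsv,(50,100,30),(80,255,255))
    n,l,st,c=cv2.connectedComponentsWithStats(cv2.morphologyEx(g,cv2.MORPH_CLOSE,np.ones((13,13))))
    if n<2: return None
    i=1+np.argmax(st[1:,4]);M=(l==i).astype(np.uint8)
    pts=cv2.findNonZero(M);h=cv2.fillConvexPoly(np.zeros_like(M),cv2.convexHull(pts),1)
    r=cv2.minAreaRect(pts)
    w=(h>0)&(hsv[...,1]<90)&(hsv[...,2]>110)
    n,l,s2,c2=cv2.connectedComponentsWithStats(cv2.erode(h,np.ones((3,3)))*w.astype(np.uint8))
    b=[(s2[k,4],c2[k]) for k in range(1,n)]
    return r,(max(b,key=lambda t:t[0]) if b else None)
if __name__=="__main__":
    import sys
    for f in sys.argv[1:]:
        im=cv2.imread("pics/"+f)[...,::-1].copy();r,b=bubble(im);print(f,r)
        if b:
            p=cv2.boxPoints(r);e=[(p[k]+p[(k+1)%4])/2 for k in range(4)]
            k=0 if np.linalg.norm(e[0]-e[2])>np.linalg.norm(e[1]-e[3]) else 1
            d=e[k]-e[k+2];L=np.linalg.norm(d);print("ends",e[k],e[k+2],"bub",b,"mm toward first end:",(b[1]-r[0])@d/L*50/L)
E
python3 bub.py w4.png w5.png w6.png
```

```text
w4.png ((318.0, 99.5), (42.0, 127.0), 0.0)
ends [318.  36.] [318. 163.] bub (np.int32(439), array([317.67425968,  92.68792711])) mm toward first end: 2.681918461786812
w5.png ((318.5, 115.0), (74.0, 25.0), 90.0)
ends [318.5  78. ] [318.5 152. ] bub (np.int32(125), array([318.688, 137.48 ])) mm toward first end: -15.189189189189182
w6.png ((139.8669891357422, 175.9170379638672), (27.386030197143555, 75.70195007324219), 48.6522216796875)
ends [168.28223 150.91162] [111.45175 200.92245] bub (np.int32(119), array([121.18487395, 190.75630252])) mm toward first end: -15.73813211646232
```

>>> {"method": "step_arm", "body": {"commands": "1 0 0.2 0 0 0 -0.1;1 0 0.2 2 0 0 -0.14;1 0 0.2 5 0 0 -0.14;1 0 0.2 8 0 0 -0.14;1 0 0.2 10.5 0 0 -0.14;1 0 0.2 12 0 0 -0.14;1 0 0.2 12.6 0 0 -0.14;1 0 0.2 12.6 0 0 -0.14;0 0 0.2 12.6 0 0 -0.14;0 0 0.2 12.6 0 0 -0.14;0 0 0.2 12.6 0 0 -0.14;0 0 0.2 12.6 0 0 -0.14;0 0 0.2 12.6 0 0 -0.14;0 0 0.2 12.6 0 0 -0.14;0 0 0.2 12.6 0 0 -0.14", "newtons": 40}}

```text
time_s: 15.12
eef_pos: [585.5, 317.2, 45.8]
ee_rot: [0.0, 0.319, 0.948, 0.0]
force: [1.7, 3.1, 2.5]
grip_width: 0.135
grip_force: 41.8
```

```bash
python3 look.py w7.png; python3 bub.py w7.png
```

```text
15.1167 [585.5 317.2  45.8] [1.7 3.1 2.5] 0.13505855228456673 41.81936190274428
w7.png ((13.458503723144531, 162.279541015625), (56.800323486328125, 72.62606811523438), 54.56668472290039)
```

The knob is held (0.135 of the opening). The bubble reads about -15.4 mm, so roughly 1.28 rad clockwise is needed. I'll turn most of that, rising with the knob, then read it again.

>>> {"method": "step_arm", "body": {"commands": "0 0 0 -0.05 0 0 0.05;0 0 0 -0.15 0 0 0.13;0 0 0 -0.25 0 0 0.22;0 0 0 -0.35 0 0 0.31;0 0 0 -0.45 0 0 0.4;0 0 0 -0.55 0 0 0.49;0 0 0 -0.65 0 0 0.58;0 0 0 -0.75 0 0 0.67;0 0 0 -0.85 0 0 0.76;0 0 0 -0.95 0 0 0.85;0 0 0 -1.05 0 0 0.94;0 0 0 -1.15 0 0 1.03;0 0 0 -1.25 0 0 1.12;0 0 0 -1.3 0 0 1.18;0 0 0 -1.3 0 0 1.18;0 0 0 -1.3 0 0 1.18;0 0 0 -1.3 0 0 1.18;0 0 0 -1.3 0 0 1.18"}}

```text
time_s: 16.67
eef_pos: [586.6, 315.8, 58.5]
ee_rot: [0.001, 0.792, 0.61, 0.001]
force: [5.2, -5.5, -1.2]
grip_width: 0.133
grip_force: 39.2
```

>>> {"method": "step_arm", "body": {"commands": "0 0 0 0 0 0 0;0 0 0 0 0 0 0;0 0 0 0 0 0 0;0 0 0 0 0 0 0;0 0 0 0 0 0 0;0 0 0 0 0 0 0;0 0 0 0 0 0 0;0 0 0 0 0 0 0"}}

```text
time_s: 17.33
eef_pos: [586.6, 315.8, 58.5]
ee_rot: [0.001, 0.792, 0.61, 0.001]
force: [3.4, -3.6, 0.1]
grip_width: 0.134
grip_force: 39.2
```

```bash
python3 look.py w8.png; python3 - <<'E'
from h import *
for c in("top","side"): save(capture(c),c+"8.png")
s=sense();print(s["joints"],s["wrist_torque"],s["ee_rot"])
E
python3 bub.py w8.png top8.png side8.png
```

```text
17.3333 [586.6 315.8  58.5] [ 3.4 -3.6  0.1] 0.13418574586409618 39.222734570503235
[ 0.31919128  0.7565739   1.19707741 -0.00191246  1.1858409   0.57884612] [-0.38405735 -0.90061302  0.02728768] [1.18358362e-03 7.92480994e-01 6.09895061e-01 6.98717788e-04]Traceback (most recent call last):
  File "bub.py", line 18, in <module>
    im=cv2.imread("pics/"+f)[...,::-1].copy();r,b=bubble(im);print(f,r)
                                              ^^^
TypeError: cannot unpack non-iterable NoneType object
```

>>> {"method": "step_arm", "body": {"commands": "0.3 0 0 0 0 0 0;0.6 0 0 0 0 0 0;1 0 0 0 0 0 0;1 0 0 0 0 0 0;1 0 0 0 0 0 0;1 0 0 0 0 0 0;1 0 0 -1 0 0 0;1 -0.5 -1 -4 0 0 0;1 -1 -3 -7 0 0 0;1 -3 -6 -10 0 0 0;1 -5 -9 -11 0 0 0;1 -6 -11 -11 0 0 0;1 -6 -11 -11 0 0 0;1 -6 -11 -11 0 0 0"}}

```text
time_s: 18.65
eef_pos: [463.3, 287.1, 169.7]
ee_rot: [0.0, 0.792, 0.61, 0.001]
force: [1.1, 0.9, 0.0]
grip_width: 0.999
grip_force: 0.0
```

```bash
python3 look.py w9.png level_handle:146 knob:70; python3 bub.py w9.png; python3 - <<'E'
from h import *
im=cv2.imread("pics/w9.png")[...,::-1].copy();from bub import bubble
r,b=bubble(im);c=np.array(r[0]);
p=cv2.boxPoints(r);e=[(p[k]+p[(k+1)%4])/2 for k in range(4)]
k=0 if np.linalg.norm(e[0]-e[2])>np.linalg.norm(e[1]-e[3]) else 1
u=np.linspace(-.1,1.1,61)
P=[e[k]+(e[k+2]-e[k])*t for t in u]
print([int(cv2.cvtColor(im[int(round(q[1])):int(round(q[1]))+1,int(round(q[0])):int(round(q[0]))+1],cv2.COLOR_RGB2GRAY)[0,0]) for q in P])
E
```

```text
18.65 [463.3 287.1 169.7] [1.1 0.9 0. ] 0.9994438207996422 0.0
level_handle [358.  424.9] 0.84 [460.2 177.9 146. ]
knob [471.4 148.4] 0.69 [580.3 315.6  70. ]
w9.png ((338.8597717285156, 275.7378234863281), (73.21611022949219, 25.620119094848633), 83.6598129272461)
ends [334.81708 239.35367] [342.90247 312.12198] bub (np.int32(163), array([339.58895706, 279.38650307])) mm toward first end: -2.5314698265750595
[58, 190, 205, 178, 33, 27, 45, 76, 152, 154, 158, 159, 159, 160, 156, 158, 159, 159, 159, 158, 157, 97, 61, 124, 149, 158, 159, 157, 161, 177, 223, 226, 226, 226, 225, 225, 217, 148, 105, 74, 54, 27, 51, 80, 80, 79, 79, 81, 76, 78, 80, 80, 79, 81, 54, 29, 8, 6, 6, 2, 12]
```

The bubble is about 2 mm on the -y side of centre. That is just inside the lines, but I'll go back and add 0.16 rad for margin.

>>> {"method": "step_arm", "body": {"commands": "1 1.5 3 0 0 0 0;1 3.5 6 0 0 0 0;1 5 9 1 0 0 0;1 6 11 4 0 0 0;1 6 11 7 0 0 0;1 6 11 9.5 0 0 0;1 6 11 11 0 0 0;1 6 11 11 0 0 0;0 6 11 11 0 0 0;0 6 11 11 0 0 0;0 6 11 11 0 0 0;0 6 11 11 0 0 0;0 6 11 11 0 0 0;0 6 11 11 0 0 0;0 6 11 10.9 0 0 0.08;0 6 11 10.8 0 0 0.16;0 6 11 10.8 0 0 0.16;0 6 11 10.8 0 0 0.16;0 6 11 10.8 0 0 0.16"}}

```text
time_s: 20.38
eef_pos: [586.9, 316.4, 60.8]
ee_rot: [0.001, 0.839, 0.545, 0.002]
force: [7.9, -1.8, -1.4]
grip_width: 0.135
grip_force: 42.1
```

>>> {"method": "step_arm", "body": {"commands": "0.3 0 0 0 0 0 0;0.6 0 0 0 0 0 0;1 0 0 0 0 0 0;1 0 0 0 0 0 0;1 0 0 0 0 0 0;1 0 0 0 0 0 0;1 0 0 -1 0 0 0;1 -0.5 -1 -4 0 0 0;1 -1 -3 -7 0 0 0;1 -3 -6 -10 0 0 0;1 -6 -9 -11 0 0 0;1 -8 -11 -11 0 0 -0.1;1 -8 -11 -11 0 0 -0.16;1 -8 -11 -11 0 0 -0.16;1 -8 -11 -11 0 0 -0.16;1 -8 -11 -11 0 0 -0.16;1 -8 -11 -11 0 0 -0.16"}}

```text
time_s: 21.8
eef_pos: [453.0, 288.7, 170.1]
ee_rot: [0.0, 0.793, 0.61, 0.0]
force: [0.0, -0.5, -0.3]
grip_width: 0.999
grip_force: 0.0
```

```bash
cat > prof.py <<'E'
from h import *
from bub import bubble
import sys
im=cv2.imread("pics/"+sys.argv[1])[...,::-1].copy();r,b=bubble(im)
p=cv2.boxPoints(r);e=[(p[k]+p[(k+1)%4])/2 for k in range(4)]
k=0 if np.linalg.norm(e[0]-e[2])>np.linalg.norm(e[1]-e[3]) else 1
g=cv2.GaussianBlur(cv2.cvtColor(im,cv2.COLOR_RGB2GRAY),(3,3),0)
print(np.round(e[k]),np.round(e[k+2]),[int(g[int(round(q[1])),int(round(q[0]))]) for q in (e[k]+(e[k+2]-e[k])*t for t in np.linspace(-.1,1.1,61))])
E
python3 look.py w10.png level_handle:146; python3 bub.py w10.png; python3 prof.py w10.png
```

```text
21.8 [453.  288.7 170.1] [ 0.  -0.5 -0.3] 0.9988790172106655 0.0
level_handle [376.4 425. ] 0.68 [460.8 175.7 146. ]
w10.png ((354.4208068847656, 274.7079162597656), (73.33424377441406, 25.57245635986328), 84.2894058227539)
ends [350.77228 238.22276] [358.06934 311.19305] bub (np.int32(159), array([355.05031447, 276.        ])) mm toward first end: -0.9192909195372092
[351. 238.] [358. 311.] [58, 98, 155, 131, 46, 31, 49, 72, 141, 156, 162, 162, 162, 162, 162, 161, 160, 162, 162, 162, 159, 110, 80, 79, 143, 158, 163, 172, 216, 228, 230, 230, 230, 230, 207, 181, 163, 152, 130, 82, 64, 32, 46, 79, 82, 82, 82, 83, 83, 83, 83, 83, 80, 80, 62, 38, 8, 7, 10, 9, 8]
```

The bubble spans profile samples 28–34.5 between lines at 22.3 and 41, so it is centred to about 0.5 mm. The knob is released. Next I go above the handle with the fingers shut.

```bash
python3 - <<'E'
from h import *
print(rel((460.4,179.5,150),down(-.13)))
E
```

```text
[-10.348, 3.537, 1.992, -0.0, 0.0, -0.129]
```

>>> {"method": "step_arm", "body": {"commands": "0 -2 0.7 0 0 0 -0.05;0 -5 1.7 0 0 0 -0.13;0 -8 2.7 0 0 0 -0.13;0 -10.3 3.5 0 0 0 -0.13;0 -10.3 3.5 0 0 0 -0.13;0 -10.3 3.5 0 0 0 -0.13;0 -10.3 3.5 0 0 0 -0.13;0 -10.3 3.5 0.5 0 0 -0.13;0 -10.3 3.5 1 0 0 -0.13;0 -10.3 3.5 1.5 0 0 -0.13;0 -10.3 3.5 2 0 0 -0.13;0 -10.3 3.5 2.5 0 0 -0.13;0 -10.3 3.5 2.5 0 0 -0.13"}}

```text
time_s: 22.98
eef_pos: [459.2, 180.0, 144.0]
ee_rot: [-0.001, 0.751, 0.661, -0.001]
force: [0.2, 0.1, -0.7]
grip_width: 0.001
grip_force: 0.0
```

```bash
python3 look.py w11.png; python3 bub.py w11.png;python3 prof.py w11.png; python3 - <<'E'
from h import *
g=cv2.imread("pics/w11.png")
# black bar column extent ahead of fingers, and shut fingers' columns
for r in(200,225,250,275,295): print(r,[int(v) for v in g[r,290:350:3].max(1)])
E
```

```text
22.9833 [459.2 180.  144. ] [ 0.2  0.1 -0.7] 0.0012339906318748122 0.0
w11.png ((321.0, 112.0), (100.0, 34.0), 90.0)
ends [321.  62.] [321. 162.] bub (np.int32(266), array([320.7556391 , 112.32330827])) mm toward first end: -0.16165413533834538
[321.  62.] [321. 162.] [23, 38, 111, 133, 103, 56, 79, 85, 85, 86, 85, 85, 85, 86, 86, 85, 86, 85, 85, 80, 48, 30, 63, 83, 85, 86, 102, 162, 188, 191, 189, 180, 169, 152, 109, 85, 85, 85, 84, 79, 44, 31, 65, 80, 83, 83, 84, 83, 84, 84, 83, 83, 83, 83, 81, 57, 73, 71, 15, 9, 7]
200 [213, 216, 221, 134, 162, 163, 42, 25, 19, 21, 24, 19, 19, 21, 21, 144, 225, 218, 216, 223]
225 [209, 205, 217, 178, 222, 166, 58, 21, 25, 20, 20, 20, 17, 17, 20, 163, 224, 206, 223, 224]
250 [217, 210, 213, 181, 223, 185, 75, 22, 20, 17, 12, 21, 20, 20, 16, 211, 224, 201, 223, 225]
275 [220, 217, 218, 193, 223, 174, 77, 22, 20, 22, 19, 23, 14, 17, 22, 210, 224, 193, 223, 224]
295 [221, 219, 221, 208, 101, 69, 69, 73, 51, 11, 13, 57, 71, 70, 68, 143, 223, 194, 225, 223]
```

The bubble is still centred, and the fingers are about 1 mm off the bar's middle. I'll descend gently.

>>> {"method": "step_arm", "body": {"commands": "0 0 0.1 0.4 0 0 0;0 0 0.1 0.8 0 0 0;0 0 0.1 1.1 0 0 0;0 0 0.1 1.3 0 0 0;0 0 0.1 1.3 0 0 0"}}

```text
time_s: 23.45
eef_pos: [460.6, 179.8, 131.7]
ee_rot: [-0.0, 0.751, 0.66, -0.0]
force: [-0.1, 0.1, 0.1]
grip_width: 0.002
grip_force: 0.0
```

>>> {"method": "step_arm", "body": {"commands": "0 0 0 0.1 0 0 0;0 0 0 0.2 0 0 0;0 0 0 0.2 0 0 0"}}

```text
time_s: 23.7
eef_pos: [460.9, 179.9, 130.4]
ee_rot: [0.0, 0.751, 0.66, 0.0]
force: [0.9, 0.1, -0.3]
grip_width: -0.004
grip_force: 0.0
```

>>> {"method": "step_arm", "body": {"commands": "0 0 0 0.1 0 0 0;0 0 0 0.2 0 0 0;0 0 0 0.2 0 0 0"}}

```text
time_s: 23.95
eef_pos: [461.8, 180.1, 130.0]
ee_rot: [0.001, 0.751, 0.66, 0.001]
force: [-2.5, -0.0, 14.8]
grip_width: -0.001
grip_force: 6.8
```

>>> {"method": "step_arm", "body": {"commands": "0 0 0 -0.08 0 0 0;0 0 0 -0.08 0 0 0;0 0 0 -0.08 0 0 0;0 0 0 -0.08 0 0 0;0 0 0 -0.08 0 0 0;0 0 0 -0.08 0 0 0;0 0 0 -0.08 0 0 0;0 0 0 -0.08 0 0 0;0 0 0 -0.08 0 0 0;0 0 0 -0.08 0 0 0;0 0 0 -0.08 0 0 0;0 0 0 -0.08 0 0 0"}}

```text
time_s: 24.95
eef_pos: [461.3, 180.1, 129.9]
ee_rot: [0.0, 0.751, 0.66, 0.001]
force: [-1.7, 0.7, 8.1]
grip_width: 0.004
grip_force: 4.2
```

```bash
python3 look.py w12.png; python3 bub.py w12.png;python3 prof.py w12.png
```

```text
24.95 [461.3 180.1 129.9] [-1.7  0.7  8.1] 0.0035177335955496832 4.221740312918882
w12.png ((316.5, 112.5), (107.0, 35.0), 90.0)
ends [316.5  59. ] [316.5 166. ] bub (np.int32(302), array([316.61589404, 114.01324503])) mm toward first end: -0.7071238472488702
[316.  59.] [316. 166.] [22, 35, 128, 129, 76, 60, 84, 85, 85, 85, 86, 85, 85, 85, 84, 85, 85, 83, 84, 78, 41, 32, 68, 85, 84, 84, 86, 122, 176, 187, 189, 184, 173, 161, 140, 98, 83, 84, 83, 67, 32, 39, 76, 83, 83, 83, 83, 82, 83, 83, 82, 82, 82, 82, 75, 53, 90, 52, 10, 10, 12]
```

The push is a steady 8 N and the bubble is centred: 30.8 against a midpoint of 30.5. Handing in.

```bash
python3 -c "
from rig import *
print(finish_job())"
```

```text
the job is handed in; nothing more can be done
None
```

The job is handed in at about 25 s: the yellow level lies on the board along its long side, the knob is turned and released, and the bubble is centred (within about 0.5 mm) under a steady 8 N push on the level's handle; the carton, dish, remote and tin were never handled.

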